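# Fetch an offcut from the tilt-out bin to the stop board

## Task

Tilt the bin forward by its knob until it is well open, take out the wooden offcut that lies in it, and lay the offcut flat on the stop board, lengthwise, with one end butted square against the middle of the raised fence, ready to be sawn. Then swing the bin fully shut again. Leave the other things on the bench where they are.

Things in the scene. Friction and masses are not known exactly. Their poses are not given: they have to be found in the camera images.
- bin_rack: Fixed plywood rack with the tilt-out bin, 138 deep x 168 wide x 132 mm high, on the bench to the robot's right. Origin under its middle on the bench, z up; -x is its front, where the bin's front panel with the knob is, y runs along its width. A short roof covers only the rear (x from +16 to +52 mm, top at z 132 mm); in front of it the 8 mm side cheeks (y = +-80 mm) are up to about 120 mm high
- bin (a joint): Angle of the tilt-out bin about its bottom front pivot, rad: 0 = fully shut (bin leaning back 0.30 rad), grows as the top of the front panel swings forward (to -x of the rack) and down; stop at 0.75 = fully open (bin leaning forward 0.45 rad). A friction hinge (0.25 N m): the bin stays where it is left; moving it takes about 2 to 5 N at the knob
- bin_hinge (a point): Middle of the bin's pivot axis, 75 mm in front of the rack's origin and 50 mm above the bench; the axis runs along y of the rack; x, y, z axes as the rack's
- bin_knob (a point): Grip point on the axis of the bin's turned dark wood knob (24 mm in diameter, sticking out 38 mm from the 8 mm thick, 166 mm wide front panel): 27 mm out from the panel's face; in the bin 70 mm above the pivot axis and 35 mm in front of it. Axes turn with the bin: -x out of the panel, y along the pivot, z up the panel, which ends 22 mm above the knob's axis. Its sides (y) are free to be pinched from above
- bin_floor (a point): Middle of the bin's inner floor, turning with the bin: x runs back from the front panel, y along the pivot, z out of the floor. Inside the bin is 107 mm long (x from -56 to +51 mm), 140 mm wide, open on top; sides 30 mm high at the back and 53 mm in front, back lip 22 mm, front panel 92 mm high. The floor is square to the panel and lies 5 mm above the pivot axis
- offcut: The only part in the bin: a plain rectangular block of pale lime wood, 42 (x) x 85 (y) x 24 mm (z), 0.05 kg. Origin at the centre of its underside. It lies on the bin's floor with its long y axis about along the bin's depth (pointing to the back) and may slide forward against the front panel as the bin tilts
- stop_board: Fixed stop board standing on the bench to the robot's left: a wooden base 150 (x) x 90 (y) x 14 mm with a raised dark fence across its +x end. Origin under the middle of the base, on the bench, z up. The fence is 25 mm thick (x from +50 to +75 mm), 90 mm long (y) and stands 23 mm above the base's top
- fence (a point): Middle of the fence's working face, at its foot on the base's top (14 mm above the bench); x points into the fence, y along it, z up. The laid offcut has the centre of its underside about 42.5 mm from this point along -x, and its 85 mm length along x
- wedge: Pine wedge, 36 (x) x 90 (y) x 22 mm, lying on the bench; origin at the centre of its underside. A bystander, to be left where it is
- stain_tin: Round shut dark tin of wood stain, 56 mm in diameter, 63 mm high, standing behind the wax tin; origin at the centre of its underside. A bystander, to be left where it is
- wax_tin: Round shut tin of wax, 72 mm in diameter, 41 mm high, standing behind the rack; origin at the centre of its underside. A bystander, to be left where it is

How it is judged:
By the outcome, as a careful person would: the job done as asked, in the order asked, and still so for the second after the job is handed in, with the robot touching nothing.
It also fails if it takes over 67 s, if anything falls off the work surface, if the arm or the gripper's body presses on something with over 40 N, if the wrist force passes 120 N, or if a joint passes its speed limit or range.

## Robot

A 6-joint arm with a two-finger parallel gripper is mounted at the origin on the work surface; the furniture and walls round the work are solid. World frame = base frame: x ahead of the robot, y to its left, z up, the work surface at z = 0. Lengths are in m, angles in rad, forces in N, time in s.
With the tool pointing down it reaches from about 0.3 to 0.875 m from the base axis. Payload 6.4 kg.
Tool frame: the origin (TCP) lies midway between the tips of the shut fingers; the grasp point (between the pads) lies 19 mm behind it (ctrl.pinch_z is the distance from the TCP to the grasp point, in m); z points along the fingers, y is the line along which they close (so a half turn about z gives the same grasp; the last joint's range is limited). The gripper opens to 85 mm and grips with 20 to 120 N. Pads are 22 mm wide; open, the fingers measure 114 mm over their backs; the gripper's body (76 mm by 85 mm) begins 54 mm behind the grasp point. The pads swing forward as they close: fully open they stand 13 mm farther back than shut.
Start: joints at [1.064, 0.181, 1.607, -0, 1.354, -0.206], TCP at [0.17, 0.549, 0.231] pointing down, gripper open.
Joint ranges: [-2.99, 2.99], [-0.89, 2.07], [0.3, 2.58], [-1.14, 4.28], [0, 2.63], [-3.12, 3.12]. Speed limits (rad/s): [2.57, 2.57, 3.01, 3.14, 3.14, 3.14].

## Interface

Orientations are given as a unit quaternion [w, x, y, z].
In Python, from bench import ctrl gives the robot as it stands.
- The arm moves only by the tool apply_moves, never from a script. Its argument "moves" is a list of rows, each an object with "jaw": the opening, from 0 (shut) to 1 (fully open); "offset": the shift along the tool's x, y, z in mm, a list of three; "rot": the turn, a rotation vector about the tool's x, y, z in degrees, a list of three. In form: [{"jaw": jaw, "offset": [dx, dy, dz], "rot": [ax, ay, az]}, ...]. A call has exactly 5 rows; each row shifts and turns the commanded pose from where the row before left it, along the tool's axes as they then stand; what a row does not reach is not made up. A row lasts 1/8 s, in which the tool goes at most 62.5 mm and 10.7 degrees, less where a joint would pass 70% of its speed; a pose out of reach is approached as far as the arm can. A call is refused whole if a number of a shift passes 62.5 or a number of a turn 10.7, either way. A call with a gripper value outside its range is refused whole. The fingers move at their own pace and stop on an object; the grip force is fixed at half the most. Time passes only in rows, so rows that do not move let the fingers close, or fill a call up. It gives the time, the measured TCP pose, the force, the opening and the grip force at its end, in the units of the state.
- ctrl.get_obs(): the state, without advancing time (a new reading comes with each control period).
- ctrl.camera(name): name is "side" or "top" or "wrist"; returns (picture, depth): 480x640x3 uint8, red, green, blue; 480x640 float32, m along the optical axis (not along the pixel's ray), 0 where there is no reading.
- ctrl.camera_params(name): a dict with "K" (3x3 intrinsics, pixels), "dist" ([k1, k2, p1, p2, k3] as OpenCV has them; the pictures are not rectified), "cam_to_world" (4x4, takes a point from camera to world coordinates); the wrist camera has in their place "mount" (4x4, takes a point from camera to tool coordinates, whose origin is the TCP and whose axes are the flange's). Camera axes: x right, y down, z forward; pixel columns grow to the right and rows downward; lengths in m; the calibration is good to about 2 mm. A picture is of the moment at which its call begins: read the wrist's pose just before it. camera_params takes no time and is no camera call.
- ctrl.hand_in(): hands the job in; it is judged then, once.
Trained networks look in the newest picture that a camera, given by its name, has taken for a name from the list of things; names that differ only in an ending like _2 or _b are one class to them, and where a whole thing is asked for, a point or a joint stands for the part that bears it (a point fixed in the world has none). Each returns a list of dicts, best first, with "score" (0 to 1); they miss things now and then, are a little off and sometimes report something else, mostly with a low value. They report only what shows in the picture. A call takes as long as a camera call.
- ctrl.outline_of(camera, target): "region" (480x640 bool, what is visible of it) and "position" ([column, row] in pixels, amid what is visible of it).
The state is a dict: "time_s": time; "q": joint angles; "dq": joint speeds; "joint_efforts": joint torques, N m; "eef_pos": TCP position; "eef_rot": TCP orientation; "wrist_force": force on the tool from outside, world axes, zero at the start; "torque": the same for the moment, N m; "opening": opening from 0.0 (shut) to 1.0 (fully open); "grasp_force": force on a finger pad.
Only numpy, scipy, OpenCV 4.12 (cv2) and the standard library are available. Lean on these libraries where they do the work, as an engineer would, in place of code of your own. Each camera call takes 0.05 s, during which the arm holds its last target. There are 200 camera calls.

## Working session

There is one attempt and no reset: what is moved stays moved. The work goes in short steps, Python scripts to look and compute and a tool call to move; the robot and the scene stay as the last step left them, time stands still between calls to the robot, and variables do not carry over. Pictures are saved under pics/ and viewed, at most 10 in all, crops included, and the job is handed in when it is done.

Besides the shell and the picture viewer there is one more tool, called after "Call:" as a command line: name --argument value ..., lists and objects as JSON in quotes. apply_moves: Moves the arm, as the interface text tells. Its arguments: {"type":"object","properties":{"moves":{"type":"array"}},"required":["moves"]}

```bash
ls; mkdir -p pics; cat > h.py <<'E'
import numpy as np, cv2
from scipy.spatial.transform import Rotation as R
from bench import ctrl
def T(o=None):
    o=o or ctrl.get_obs(); q=o['eef_rot']; M=np.eye(4)
    M[:3,:3]=R.from_quat([q[1],q[2],q[3],q[0]]).as_matrix(); M[:3,3]=o['eef_pos']; return M
def cam(name):
    p=ctrl.camera_params(name); M=T() if name=='wrist' else None
    im,d=ctrl.camera(name)
    C=p['cam_to_world'] if M is None else M@np.array(p['mount'])
    return im,d,np.array(p['K']),np.array(p['dist']),np.array(C)
def cloud(d,K,D,C,mask=None):
    m=(d>0) if mask is None else (mask&(d>0))
    v,u=np.nonzero(m)
    n=cv2.undistortPoints(np.c_[u,v].astype(np.float64)[:,None],K,D)[:,0]
    z=d[m]; return np.c_[n*z[:,None],z]@C[:3,:3].T+C[:3,3]
def save(im,n): cv2.imwrite('pics/'+n,im[:,:,::-1])
E
python3 - <<'E'
from h import *
o=ctrl.get_obs(); print(o)
for n in ['top','side']:
    im,d,K,D,C=cam(n); save(im,n+'0.png'); print(n,C.round(3).tolist())
    np.savez(n+'0.npz',im=im,d=d)
    for t in ['bin_rack','bin','bin_knob','offcut','stop_board','wedge','stain_tin','wax_tin']:
        try: r=ctrl.outline_of(n,t)
        except Exception as e: print(t,e); continue
        for x in r[:1]:
            P=cloud(d,K,D,C,x['region']); 
            print(t,round(x['score'],2),x['position'],np.median(P,0).round(3),np.percentile(P,2,axis=0).round(3),np.percentile(P,98,axis=0).round(3)) if len(P) else print(t,'none')
E
```

```text
pics
{'time_s': 0.0, 'q': array([ 1.06368959e+00,  1.81561999e-01,  1.60802637e+00, -1.42003025e-05,
        1.35381099e+00, -2.06302531e-01]), 'dq': array([-0.00033238,  0.00081341,  0.00018086, -0.00020067,  0.00027919,
        0.00060622]), 'joint_efforts': array([ 3.24807807e-06, -4.44875729e+01, -3.51327002e+01, -4.13223352e-04,
        9.12368327e-03,  1.58577177e-05]), 'eef_pos': array([0.17007305, 0.5486779 , 0.23036351]), 'eef_rot': array([-3.08944849e-04,  1.49834130e-01,  9.88710735e-01, -8.48911417e-04]), 'wrist_force': array([0.08238217, 0.03580524, 0.40925905]), 'torque': array([-0.00382618, -0.00191996,  0.02369591]), 'grasp_force': 0.0, 'opening': 1.0017302100812688}
top [[0.025, -0.98, 0.196, 0.321], [-1.0, -0.021, 0.021, -0.024], [-0.017, -0.196, -0.98, 0.989], [0.0, 0.0, 0.0, 1.0]]
bin_rack 0.93 [419.9, 268.8] [ 0.465 -0.212  0.105] [ 0.38  -0.301  0.016] [ 0.551 -0.121  0.14 ]
bin 0.84 [415.8, 272.7] [ 0.447 -0.2    0.076] [ 0.381 -0.29   0.024] [ 0.536 -0.12   0.141]
bin_knob 0.56 [420.6, 270.7] [ 0.447 -0.2    0.074] [ 0.381 -0.29   0.023] [ 0.537 -0.12   0.141]
[... 556 characters left out ...]
-0.65, 0.671], [0.0, 0.0, 0.0, 1.0]]
bin_rack 0.7 [351.8, 201.2] [ 0.459 -0.182  0.089] [ 0.377 -0.307  0.008] [ 0.559 -0.117  0.139]
bin 0.68 [366.5, 202.5] [ 0.426 -0.175  0.101] [ 0.377 -0.258  0.052] [ 0.472 -0.117  0.14 ]
bin_knob 0.78 [368.3, 206.2] [ 0.426 -0.176  0.101] [ 0.377 -0.264  0.051] [ 0.474 -0.117  0.14 ]
stop_board 0.71 [374.6, 404.4] [0.356 0.238 0.014] [0.287 0.182 0.003] [0.433 0.285 0.038]
wedge 0.88 [381.3, 314.9] [0.364 0.045 0.013] [ 0.332 -0.008 -0.001] [0.399 0.077 0.027]
stain_tin 0.72 [244.4, 215.1] [ 0.691 -0.141  0.062] [ 0.661 -0.231  0.001] [ 0.716 -0.118  0.067]
wax_tin 0.71 [284.9, 216.0] [ 0.608 -0.175  0.041] [ 0.576 -0.206  0.036] [ 0.641 -0.152  0.044]
```

View pics/top0.png

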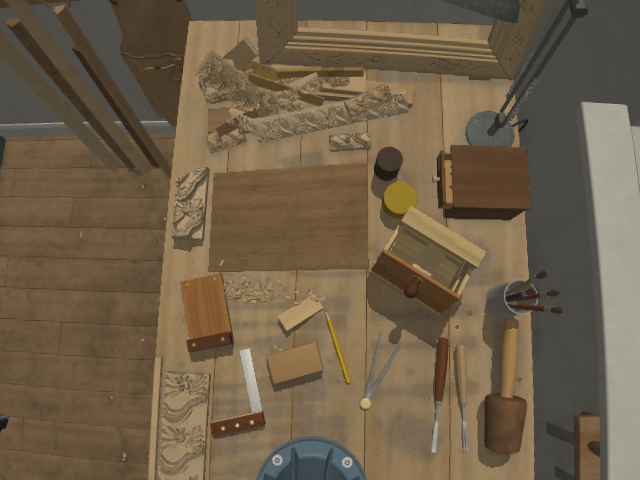

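View pics/side0.png

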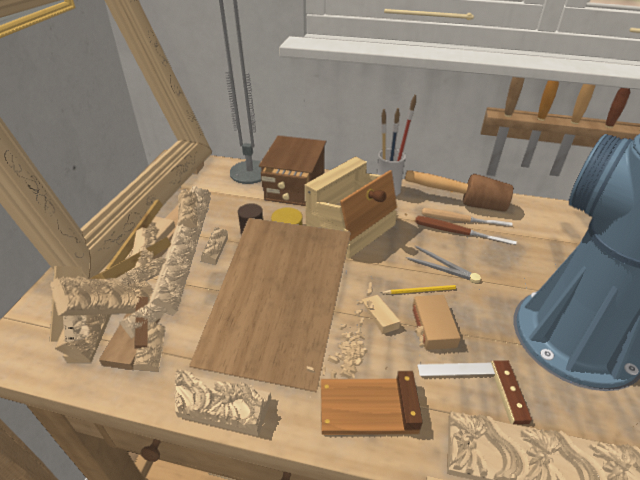

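```bash
python3 - <<'E'
from h import *
Ps=[];S=[]
for n in ['top','side']:
    z=np.load(n+'0.npz'); p=ctrl.camera_params(n)
    K,D,C=[np.array(p[k]) for k in('K','dist','cam_to_world')]
    P=cloud(z['d'],K,D,C); c=z['im'][z['d']>0]; Ps.append(np.c_[P,c])
def box(A,l):
    (c,s,a)=cv2.minAreaRect((A[:,:2]*1000).astype(np.float32)); print(l,len(A),np.round(c,1),np.round(s,1),round(a,2))
for i,P in enumerate(Ps):
    r=(P[:,0]>.34)&(P[:,0]<.58)&(P[:,1]>-.33)&(P[:,1]<-.09)
    A=P[r]; light=A[:,3:6].sum(1)
    H=A[(A[:,2]>.127)&(A[:,2]<.138)&(A[:,5]>90)]; box(H,'roof z~.132')
    print(np.histogram(A[:,2],np.arange(.0,.15,.01))[0])
    r=(P[:,0]>.25)&(P[:,0]<.46)&(P[:,1]>.15)&(P[:,1]<.31); B=P[r]
    box(B[B[:,2]>.029],'fence'); box(B[(B[:,2]>.009)],'board')
    F=B[B[:,2]>.029]; print('fence z',np.median(F[:,2]), 'board z',np.median(B[(B[:,2]>.009)&(B[:,2]<.02),2]))
    np.save(f'rack{i}.npy',A)
E
```

```text
roof z~.132 1279 [ 483.2 -223.1] [166.6 100.9] 59.79
[3249  114  678 1003  335  552  463  284  580  255  450  375  431 2201]
fence 645 [370.6 208.2] [ 92.  191.5] 81.75
board 3518 [358.8 220.6] [141.  201.7] 89.96
fence z 0.03705148315923945 board z 0.014287646308737134
roof z~.132 688 [ 479.9 -220.7] [170.  109.1] 57.55
[1139  163  182  290  282  403  493  569  821  523  458  369  470 1094]
fence 1030 [369.9 208.1] [ 92.2 193.7] 82.0
board 5960 [359.9 221. ] [141.9 200.3] 89.95
fence z 0.0362276041458352 board z 0.013525698363441307
```

```bash
python3 - <<'E'
from h import *
def box(A,l):
    (c,s,a)=cv2.minAreaRect((A[:,:2]*1000).astype(np.float32)); print(l,len(A),np.round(c,1),np.round(s,1),round(a,2))
for i,n in enumerate(['top','side']):
    z=np.load(n+'0.npz'); p=ctrl.camera_params(n)
    K,D,C=[np.array(p[k]) for k in('K','dist','cam_to_world')]
    P=cloud(z['d'],K,D,C); B=P[(P[:,0]>.25)&(P[:,0]<.46)&(P[:,1]>.17)&(P[:,1]<.31)]
    F=B[(B[:,2]>.031)&(B[:,2]<.045)]; print(np.percentile(F,[1,50,99],axis=0).round(3).tolist())
    F=F[F[:,0]<.33]; box(F,'fence')
    A=np.load(f'rack{i}.npy'); 
    for th in [57,58,59,60,61,62]:
        t=np.radians(th); ex=np.array([np.sin(t),-np.cos(t)])  # rough rack +x in world
        # +x world-ish, -y
        H=A[(A[:,2]>.127)&(A[:,2]<.138)&(A[:,5]>90)]
        s=H[:,:2]@ex
        h,e=np.histogram(s,np.arange(s.min(),s.max()+.004,.004))
        if th in(58,60): print(th,e[0].round(3),h)
    t=np.radians(59.5);ex=np.array([np.sin(t),-np.cos(t)]);s=H[:,:2]@ex
    box(H[s>s.max()-.045],'roof')
E
```

```text
[[0.282, 0.173, 0.032], [0.302, 0.217, 0.037], [0.453, 0.261, 0.041]]
fence 563 [301.9 217.8] [25.7 91.5] 14.4
58 0.477 [  1   0   0   0   0   0   0   0   0   0   0   0   0   0   0   0 131 178
 137  66  85 151 176 178 160  16]
60 0.48 [  1   0   0   0   0   0   0   0   0   0   0   0   0   0   0   8 127 163
 120  73 119 145 176 179 153  15]
roof 1278 [ 511.3 -239.4] [166.4  36.8] 58.47
[[0.281, 0.173, 0.032], [0.301, 0.222, 0.036], [0.323, 0.262, 0.039]]
fence 908 [301.  217.8] [25.8 90.6] 13.66
58 0.469 [ 2  0  1  0  0  0  0  0  0  0  0  0  0  0  0  0  0  9 88 71 76 78 66 81
 63 80 61 12]
60 0.468 [ 2  0  1  0  0  0  0  0  0  0  0  0  0  0  0  0  0  0 32 81 77 67 82 73
 69 73 77 46  8]
roof 685 [ 509.6 -239.5] [169.7  38.4] 58.77
```

```bash
cat >> h.py <<'E'
RK=np.array([.4815,-.2218,0]); YAW=np.radians(-31.4)
ex=np.array([np.cos(YAW),np.sin(YAW),0]); ey=np.array([-ex[1],ex[0],0]); ez=np.array([0,0,1.])
H=RK-.075*ex+.05*ez
def pose(p,x,z):  # tool x dir, z dir
    M=np.eye(4); y=np.cross(z,x); M[:3,0]=x;M[:3,1]=y/np.linalg.norm(y);M[:3,2]=z; M[:3,3]=p; return M
def lean(a): # bin axes at lean forward a: x(back),z(up)
    return np.cos(a)*ex+np.sin(a)*ez, -np.sin(a)*ex+np.cos(a)*ez
def rows(A,B,n):
    "n equal rows from pose A to B"
    out=[]; d=R.from_matrix(A[:3,:3].T@B[:3,:3]).as_rotvec()
    cur=A
    for k in range(1,n+1):
        N=np.eye(4);N[:3,:3]=A[:3,:3]@R.from_rotvec(d*k/n).as_matrix();N[:3,3]=A[:3,3]+(B[:3,3]-A[:3,3])*k/n
        D=np.linalg.inv(cur)@N
        print(np.round(D[:3,3]*1000,1),np.round(np.degrees(R.from_matrix(D[:3,:3]).as_rotvec()),2)); cur=N
    return B
E
python3 - <<'E'
from h import *
bx,bz=lean(-.30); kn=H-.035*bx+.07*bz; print(kn,H)
B=pose(kn+np.array([0,0,.10]),-ex,-ez); rows(T(),B,15); print(B[:3,3])
E
```

```text
[ 0.40660061 -0.17608122  0.12721676] [ 0.41748369 -0.18272428  0.05      ]
[-29.4 -41.5   0.3] [0.   0.   0.94]
[-30.  -41.    0.3] [0.   0.   0.94]
[-30.7 -40.5   0.3] [0.   0.   0.94]
[-31.4 -40.    0.3] [0.   0.   0.94]
[-32.  -39.5   0.3] [0.   0.   0.94]
[-32.7 -39.    0.3] [0.   0.   0.94]
[-33.3 -38.4   0.3] [0.   0.   0.94]
[-34.  -37.9   0.3] [0.   0.   0.94]
[-34.6 -37.3   0.3] [0.   0.   0.94]
[-35.2 -36.7   0.3] [0.   0.   0.94]
[-35.8 -36.1   0.3] [0.   0.   0.94]
[-36.4 -35.5   0.3] [0.   0.   0.94]
[-37.  -34.9   0.3] [0.   0.   0.94]
[-37.5 -34.3   0.3] [0.   0.   0.94]
[-38.1 -33.7   0.3] [0.   0.   0.94]
[ 0.40660061 -0.17608122  0.22721676]
```

Call:
apply_moves --moves '[{"jaw":0.7,"offset":[-29.4,-41.5,0],"rot":[0,0,0.94]},{"jaw":0.7,"offset":[-30,-41,0],"rot":[0,0,0.94]},{"jaw":0.7,"offset":[-30.7,-40.5,0],"rot":[0,0,0.94]},{"jaw":0.7,"offset":[-31.4,-40,0],"rot":[0,0,0.94]},{"jaw":0.7,"offset":[-32,-39.5,0],"rot":[0,0,0.94]}]'

```text
time_s: 1.52
eef_pos: [0.2494, 0.3062, 0.2315]
eef_rot: [0.0, 0.19, 0.982, 0.0]
wrist_force: [1.4, -0.3, -0.3]
opening: 0.699
grasp_force: 0.0
```

Call:
apply_moves --moves '[{"jaw":0.55,"offset":[-32.7,-39,0],"rot":[0,0,0.94]},{"jaw":0.55,"offset":[-33.3,-38.4,0],"rot":[0,0,0.94]},{"jaw":0.55,"offset":[-34,-37.9,0],"rot":[0,0,0.94]},{"jaw":0.55,"offset":[-34.6,-37.3,0],"rot":[0,0,0.94]},{"jaw":0.55,"offset":[-35.2,-36.7,0],"rot":[0,0,0.94]}]'

```text
time_s: 2.15
eef_pos: [0.3284, 0.0641, 0.2317]
eef_rot: [0.001, 0.231, 0.973, 0.0]
wrist_force: [1.1, 1.4, 0.4]
opening: 0.55
grasp_force: 0.0
```

Call:
apply_moves --moves '[{"jaw":0.55,"offset":[-35.8,-36.1,0],"rot":[0,0,0.94]},{"jaw":0.55,"offset":[-36.4,-35.5,0],"rot":[0,0,0.94]},{"jaw":0.55,"offset":[-37,-34.9,0],"rot":[0,0,0.94]},{"jaw":0.55,"offset":[-37.5,-34.3,0],"rot":[0,0,0.94]},{"jaw":0.55,"offset":[-38.1,-33.7,0],"rot":[0,0,0.94]}]'

```text
time_s: 2.78
eef_pos: [0.4075, -0.1778, 0.2315]
eef_rot: [0.0, 0.271, 0.963, -0.0]
wrist_force: [0.7, 0.4, 0.3]
opening: 0.55
grasp_force: 0.0
```

```bash
python3 - <<'E'
from h import *
im,d,K,D,C=cam('wrist'); save(im,'w1.png'); print(T().round(4).tolist()); 
# expected pixel of knob and points near
bx,bz=lean(-.30)
for l,p in [('knob',H-.035*bx+.07*bz),('knobend',H-.046*bx+.07*bz),('ptopL',H-.004*bx+.092*bz+.083*ey),('ptopR',H-.004*bx+.092*bz-.083*ey),('roofc',RK+.016*ex+.132*ez+.08*ey)]:
    q=np.linalg.inv(C)@np.r_[p,1]; u,_=cv2.projectPoints(q[None,:3],np.zeros(3),np.zeros(3),K,D); print(l,u.ravel().round(0))
E
```

```text
[[-0.852, 0.5235, 0.0019, 0.4089], [0.5235, 0.852, -0.0044, -0.1831], [-0.0039, -0.0028, -1.0, 0.2317], [0.0, 0.0, 0.0, 1.0]]
knob [321. 238.]
knobend [321. 225.]
ptopL [434. 289.]
ptopR [208. 289.]
roofc [419. 362.]
```

View pics/w1.png

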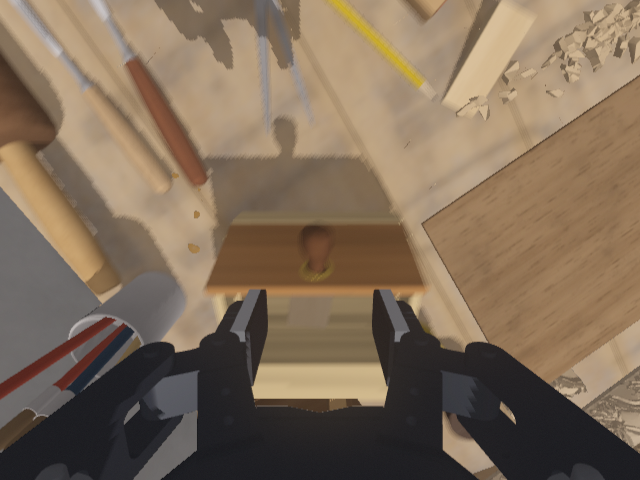

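```bash
python3 - <<'E'
from h import *
im,d,K,D,C=cam('wrist'); save(im,'w2.png'); print(T().round(4)[:3,3]); M=T()
r=ctrl.outline_of('wrist','bin_knob'); print([(x['score'],x['position']) for x in r])
P=cloud(d,K,D,C); q=P-H; L=np.c_[q@ex,q@ey,q[:,2]]
# knob: dark pts in front; panel edge extents
bx,bz=lean(-.3); B=np.c_[q@bx,q@ey,q@bz]
k=(B[:,0]<-.014)&(B[:,0]>-.045)&(abs(B[:,1])<.03)&(B[:,2]>.045)&(B[:,2]<.1); print('knob',k.sum(),np.percentile(B[k],[2,50,98],axis=0).round(4))
t=(abs(B[:,2]-.090)<.006)&(abs(B[:,0]+.004)<.012); print('paneltop',t.sum(),np.percentile(B[t],[1,50,99],axis=0).round(4))
o=(B[:,0]>.005)&(B[:,0]<.105)&(abs(B[:,1])<.066)&(B[:,2]>.02)&(B[:,2]<.05); print('offcut',o.sum(),np.percentile(B[o],[2,50,98],axis=0).round(4))
tgt=H-.035*bx+.07*bz; tgt[2]-=.019
rows(M,pose(tgt,-ex,-ez),4)
E
```

```text
[ 0.408  -0.1801  0.2315]
[(0.69, [457.9, 418.3])]
knob 953 [[-0.0447 -0.0125  0.0696]
 [-0.0349 -0.0017  0.0779]
 [-0.0149  0.0093  0.0814]]
paneltop 3001 [[-0.0093 -0.082   0.0841]
 [-0.0074 -0.001   0.0904]
 [-0.0009  0.0791  0.0921]]
offcut 1426 [[ 0.0546 -0.03    0.0271]
 [ 0.0762 -0.0088  0.0283]
 [ 0.101   0.0119  0.0294]]
[ 0.9  0.7 30.8] [-0.02  0.02 -0.05]
[ 0.9  0.7 30.8] [-0.02  0.02 -0.05]
[ 0.8  0.7 30.8] [-0.02  0.02 -0.05]
[ 0.8  0.7 30.8] [-0.02  0.02 -0.05]
```

Call:
apply_moves --moves '[{"jaw":0.55,"offset":[1,0.5,31],"rot":[0,0,0]},{"jaw":0.55,"offset":[1,0.5,31],"rot":[0,0,0]},{"jaw":0.55,"offset":[1,0.5,31],"rot":[0,0,0]},{"jaw":0.55,"offset":[0.5,0,30],"rot":[0,0,0]},{"jaw":0.55,"offset":[0,0,0],"rot":[0,0,0]}]'

```text
time_s: 3.55
eef_pos: [0.4031, -0.1705, 0.1066]
eef_rot: [-0.002, 0.27, 0.963, 0.001]
wrist_force: [-0.1, -0.0, 0.3]
opening: 0.548
grasp_force: 0.0
```

Call:
apply_moves --moves '[{"jaw":0.0,"offset":[0,0,0],"rot":[0,0,0]},{"jaw":0.0,"offset":[0,0,0],"rot":[0,0,0]},{"jaw":0.0,"offset":[0,0,0],"rot":[0,0,0]},{"jaw":0.0,"offset":[0,0,0],"rot":[0,0,0]},{"jaw":0.0,"offset":[0,0,0],"rot":[0,0,0]}]'

```text
time_s: 4.18
eef_pos: [0.4034, -0.1758, 0.1101]
eef_rot: [-0.001, 0.27, 0.963, -0.003]
wrist_force: [-14.9, -12.1, 4.0]
opening: 0.253
grasp_force: 58.5
```

```bash
sed -i 's/^H=RK/RK=RK-.0013*ey; H=RK/' h.py; python3 - <<'E'
from h import *
o=ctrl.get_obs(); M=T(); print(M.round(4)[:3,3],o['wrist_force'],o['opening'],o['grasp_force'])
A=M
# rigid rotation about hinge axis
for k in range(10):
    Q=R.from_rotvec(-ey*.075).as_matrix(); N=np.eye(4); N[:3,:3]=Q@A[:3,:3]; N[:3,3]=H+Q@(A[:3,3]-H)
    rows(A,N,1); A=N
print(A)
E
```

```text
[ 0.4034 -0.1758  0.1101] [-14.89344165 -12.10458502   4.04037427] 0.25344141146256266 58.49539078306407
[4.5 0.  1.3] [ 0.01 -4.3   0.03]
[4.5 0.  1.3] [ 0.01 -4.3   0.03]
[4.5 0.  1.3] [ 0.01 -4.3   0.03]
[4.5 0.  1.3] [ 0.01 -4.3   0.03]
[4.5 0.  1.3] [ 0.01 -4.3   0.03]
[4.5 0.  1.3] [ 0.01 -4.3   0.03]
[4.5 0.  1.3] [ 0.01 -4.3   0.03]
[4.5 0.  1.3] [ 0.01 -4.3   0.03]
[4.5 0.  1.3] [ 0.01 -4.3   0.03]
[4.5 0.  1.3] [ 0.01 -4.3   0.03]
[[-0.62536946  0.52380178  0.57839842  0.372033  ]
 [ 0.3793384   0.85181526 -0.36126603 -0.15666189]
 [-0.68192039 -0.006516   -0.73139738  0.08332305]
 [ 0.          0.          0.          1.        ]]
```

Call:
apply_moves --moves '[{"jaw":0.0,"offset":[4.5,-2,1.3],"rot":[0,-4.3,0]},{"jaw":0.0,"offset":[4.5,-2,1.3],"rot":[0,-4.3,0]},{"jaw":0.0,"offset":[4.5,0,1.3],"rot":[0,-4.3,0]},{"jaw":0.0,"offset":[4.5,0,1.3],"rot":[0,-4.3,0]},{"jaw":0.0,"offset":[4.5,0,1.3],"rot":[0,-4.3,0]}]'

```text
time_s: 4.8
eef_pos: [0.3868, -0.1661, 0.1013]
eef_rot: [0.184, 0.265, 0.945, -0.051]
wrist_force: [8.1, 4.2, -1.5]
opening: 0.25
grasp_force: 60.3
```

Call:
apply_moves --moves '[{"jaw":0.0,"offset":[4.5,0,1.3],"rot":[0,-4.3,0]},{"jaw":0.0,"offset":[4.5,0,1.3],"rot":[0,-4.3,0]},{"jaw":0.0,"offset":[4.5,0,1.3],"rot":[0,-4.3,0]},{"jaw":0.0,"offset":[4.5,0,1.3],"rot":[0,-4.3,0]},{"jaw":0.0,"offset":[4.5,0,1.3],"rot":[0,-4.3,0]}]'

```text
time_s: 5.42
eef_pos: [0.416, -0.1842, 0.1021]
eef_rot: [0.35, 0.256, 0.894, -0.115]
wrist_force: [-38.9, -24.5, 62.5]
opening: 0.249
grasp_force: 85.8
```

```bash
python3 - <<'E'
from h import *
im,d,K,D,C=cam('top'); o=ctrl.get_obs(); M=T(); print(M.round(4),o['wrist_force'],o['torque'],o['opening'],o['grasp_force'])
g=M[:3,3]-.019*M[:3,2]-H; print('grasp in rack-hinge frame',g@ex,g@ey,g[2],'expected open -.0619,.0478')
E
```

```text
[[-0.6204  0.5408  0.568   0.4166]
 [ 0.3802  0.8409 -0.3852 -0.1843]
 [-0.686  -0.023  -0.7273  0.1018]
 [ 0.      0.      0.      1.    ]] [-35.24969219 -45.32064085  39.9244495 ] [-6.4381216   0.54402338 -5.94101554] 0.25268510514625053 86.05576800179733
grasp in rack-hinge frame -0.012961114806942816 0.00014215997557281152 0.06562855146845376 expected open -.0619,.0478
```

```bash
python3 - <<'E'
from h import *
print(ctrl.get_obs()['q'].round(3))
im,d,K,D,C=cam('side'); save(im[80:320,200:520].repeat(2,0).repeat(2,1),'s2.png')
E
```

```text
[-0.761 -0.279  2.562  0.805  0.157 -2.524]
```

View pics/s2.png

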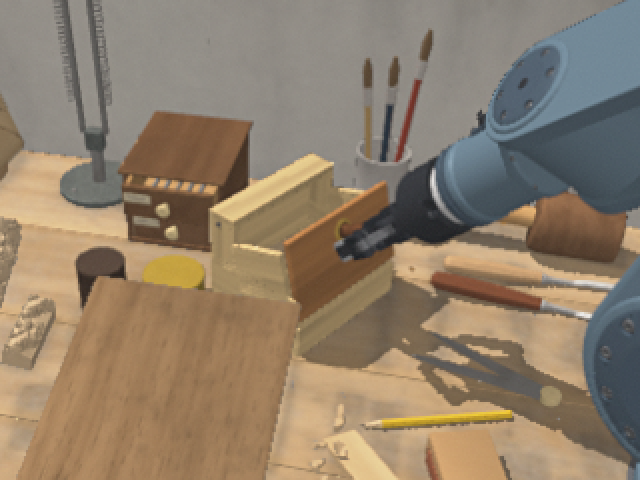

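Call:
apply_moves --moves '[{"jaw":0.6,"offset":[0,0,0],"rot":[0,0,0]},{"jaw":0.6,"offset":[0,0,0],"rot":[0,0,0]},{"jaw":0.6,"offset":[0,0,0],"rot":[0,0,0]},{"jaw":0.6,"offset":[0,0,-5],"rot":[0,0,0]},{"jaw":0.6,"offset":[0,0,-5],"rot":[0,0,0]}]'

```text
time_s: 6.15
eef_pos: [0.4081, -0.1619, 0.094]
eef_rot: [0.334, 0.253, 0.903, -0.095]
wrist_force: [0.5, -0.7, 0.5]
opening: 0.601
grasp_force: 0.0
```

```bash
python3 - <<'E'
from h import *
o=ctrl.get_obs(); M=T(); print(M.round(4),o['wrist_force'],o['q'].round(3))
g=M[:3,3]-H; print(g@ex,g@ey,g[2])
E
```

```text
[[-0.6492  0.5206  0.5545  0.4081]
 [ 0.3933  0.8538 -0.3411 -0.1619]
 [-0.651  -0.0033 -0.7591  0.094 ]
 [ 0.      0.      0.      1.    ]] [ 0.53376837 -0.73319087  0.5455917 ] [-0.745 -0.315  2.577  0.616  0.219 -2.329]
-0.01886320942965515 0.014166068088592724 0.043987367343951436
```

```bash
python3 - <<'E'
from h import *
M=T(); B=M.copy(); B[:3,3]+=[-.01,0,.03]; rows(M,B,2)
E2=pose(H-.04*ex+.18*ez,-ex,-ez); rows(B,E2,8)
E
```

```text
[ -6.5  -2.7 -14.2] [0. 0. 0.]
[ -6.5  -2.7 -14.2] [0. 0. 0.]
[ -7.4  -1.2 -11.1] [-0.02  5.08  0.01]
[ -6.4  -1.2 -11.7] [-0.02  5.08  0.01]
[ -5.4  -1.2 -12.2] [-0.02  5.08  0.01]
[ -4.3  -1.1 -12.6] [-0.02  5.08  0.01]
[ -3.1  -1.1 -13. ] [-0.02  5.08  0.01]
[ -2.   -1.1 -13.2] [-0.02  5.08  0.01]
[ -0.8  -1.1 -13.3] [-0.02  5.08  0.01]
[  0.4  -1.1 -13.3] [-0.02  5.08  0.01]
```

Call:
apply_moves --moves '[{"jaw":0.6,"offset":[-6.5,-2.5,-14],"rot":[0,0,0]},{"jaw":0.6,"offset":[-6.5,-2.5,-14],"rot":[0,0,0]},{"jaw":0.6,"offset":[-7.4,-1.2,-11],"rot":[0,5,0]},{"jaw":0.6,"offset":[-6.4,-1.2,-11.7],"rot":[0,5,0]},{"jaw":0.6,"offset":[-5.4,-1.2,-12.2],"rot":[0,5,0]}]'

```text
time_s: 6.78
eef_pos: [0.3961, -0.1632, 0.1648]
eef_rot: [0.211, 0.264, 0.939, -0.062]
wrist_force: [1.3, 0.0, 0.3]
opening: 0.6
grasp_force: 0.0
```

Call:
apply_moves --moves '[{"jaw":0.6,"offset":[-4.3,-1,-12.6],"rot":[0,5,0]},{"jaw":0.6,"offset":[-3,-1,-13],"rot":[0,5,0]},{"jaw":0.6,"offset":[-2,-1,-13],"rot":[0,5,0]},{"jaw":0.6,"offset":[-1,-1,-13],"rot":[0,5,0]},{"jaw":0.6,"offset":[0,-1,-13],"rot":[0,5,0]}]'

```text
time_s: 7.4
eef_pos: [0.3873, -0.1633, 0.2301]
eef_rot: [0.002, 0.271, 0.963, -0.003]
wrist_force: [-0.1, 0.2, -0.3]
opening: 0.602
grasp_force: 0.0
```

```bash
cat >> h.py <<'E'
def binlean(P):
    "lean angle from panel top edge points: max over candidates"
    q=P-H; X=np.c_[q@ex,q@ey,q[:,2]]
    best=[]
    for a in np.arange(-.32,.48,.01):
        bx=np.array([np.cos(a),0,np.sin(a)]);bz=np.array([-np.sin(a),0,np.cos(a)])
        b=np.c_[X@bx,X[:,1],X@bz]
        best.append(((abs(b[:,0]+.008)<.0025)&(abs(b[:,1])<.08)&(b[:,2]>.02)&(b[:,2]<.092)).sum()+((abs(b[:,2]-.092)<.0025)&(b[:,0]>-.008)&(b[:,0]<0)&(abs(b[:,1])<.08)).sum())
    i=int(np.argmax(best)); return np.arange(-.32,.48,.01)[i],best[i]
E
python3 - <<'E'
from h import *
cam('top'); cam('top'); cam('top')
M=T(); print(M.round(4),ctrl.get_obs()['q'].round(2))
im,d,K,D,C=cam('wrist'); P=cloud(d,K,D,C); print(binlean(P))
im,d,K,D,C=cam('side'); print(binlean(cloud(d,K,D,C)))
E
```

```text
[[-0.8532  0.5215  0.0062  0.3882]
 [ 0.5214  0.8533 -0.0091 -0.164 ]
 [-0.01   -0.0045 -0.9999  0.2297]
 [ 0.      0.      0.      1.    ]] [-0.68 -0.19  1.98 -0.    1.34 -1.7 ]
(np.float64(-0.1999999999999999), np.int64(9751))
(np.float64(-0.1999999999999999), np.int64(1434))
```

```bash
cat >> h.py <<'E'
def kpose(a,tilt,dz=0):
    "tool pose gripping knob at bin lean a; tilt>0: body toward rack (deg); dz back-off along tool -z"
    bx,bz=lean(a); k=H-.035*bx+.07*bz; t=np.radians(tilt)
    z=-np.cos(t)*ez-np.sin(t)*ex; x=-np.cos(t)*ex+np.sin(t)*ez
    return pose(k+z*(.019-dz),x,z)
E
python3 - <<'E'
from h import *
A=rows(T(),kpose(-.2,15,.04),4); A=rows(A,kpose(-.2,15),1)
print('arc',A[:3,3])
for i in range(12): A=rows(A,kpose(-.2+.655*(i+1)/12,15-25*(i+1)/12),1)
E
```

```text
[-5.1 -0.4 20.8] [-0.06  3.88 -0.02]
[-6.5 -0.4 20.4] [-0.06  3.88 -0.02]
[-7.9 -0.5 19.9] [-0.06  3.88 -0.02]
[-9.2 -0.5 19.3] [-0.06  3.88 -0.02]
[ 0.  0. 40.] [ 0. -0.  0.]
arc [ 0.39520041 -0.17064556  0.1072055 ]
[2.9 0.  2.2] [ 0.   -2.08  0.  ]
[ 2.9 -0.   2.3] [ 0.   -2.08 -0.  ]
[2.9 0.  2.4] [ 0.   -2.08  0.  ]
[ 2.8 -0.   2.4] [-0.   -2.08  0.  ]
[2.8 0.  2.5] [ 0.   -2.08 -0.  ]
[ 2.7 -0.   2.6] [-0.   -2.08 -0.  ]
[ 2.7 -0.   2.6] [-0.   -2.08  0.  ]
[ 2.6 -0.   2.7] [-0.   -2.08 -0.  ]
[2.6 0.  2.7] [ 0.   -2.08  0.  ]
[2.5 0.  2.8] [ 0.   -2.08 -0.  ]
[2.5 0.  2.9] [ 0.   -2.08 -0.  ]
[ 2.4 -0.   2.9] [ 0.   -2.08  0.  ]
```

Call:
apply_moves --moves '[{"jaw":0.5,"offset":[-5.1,-0.4,20.8],"rot":[0,3.9,0]},{"jaw":0.5,"offset":[-6.5,-0.4,20.4],"rot":[0,3.9,0]},{"jaw":0.5,"offset":[-7.9,-0.5,19.9],"rot":[0,3.9,0]},{"jaw":0.5,"offset":[-9.2,-0.5,19.3],"rot":[0,3.9,0]},{"jaw":0.5,"offset":[0,0,39],"rot":[0,0,0]}]'

```text
time_s: 8.28
eef_pos: [0.3968, -0.1727, 0.1086]
eef_rot: [-0.126, 0.269, 0.954, 0.033]
wrist_force: [0.3, -0.5, -0.1]
opening: 0.5
grasp_force: 0.0
```

Call:
apply_moves --moves '[{"jaw":0.5,"offset":[0,0,0],"rot":[0,0,0]},{"jaw":0.5,"offset":[0,0,0],"rot":[0,0,0]},{"jaw":0.5,"offset":[0,0,0],"rot":[0,0,0]},{"jaw":0.5,"offset":[0,0,0],"rot":[0,0,0]},{"jaw":0.5,"offset":[0,0,0],"rot":[0,0,0]}]'

```text
time_s: 8.9
eef_pos: [0.3962, -0.1723, 0.11]
eef_rot: [-0.126, 0.269, 0.954, 0.033]
wrist_force: [-0.2, 0.6, -0.5]
opening: 0.501
grasp_force: 0.0
```

```bash
python3 - <<'E'
from h import *
M=T(); print(ctrl.get_obs()['wrist_force']); rows(M,kpose(-.2,15),1)
E
```

```text
[-0.22282957  0.5816427  -0.49746199]
[0.9 0.9 3.1] [-0.24  0.03 -0.16]
```

Good; close, then arc.

Call:
apply_moves --moves '[{"jaw":0.0,"offset":[1,0.5,2.5],"rot":[0,0,0]},{"jaw":0.0,"offset":[0,0,0],"rot":[0,0,0]},{"jaw":0.0,"offset":[0,0,0],"rot":[0,0,0]},{"jaw":0.0,"offset":[0,0,0],"rot":[0,0,0]},{"jaw":0.0,"offset":[2.9,0,2.2],"rot":[0,-2.1,0]}]'

```text
time_s: 9.52
eef_pos: [0.3935, -0.1701, 0.1066]
eef_rot: [-0.107, 0.27, 0.956, 0.028]
wrist_force: [2.7, -1.3, 6.9]
opening: 0.253
grasp_force: 59.4
```

Call:
apply_moves --moves '[{"jaw":0.0,"offset":[2.9,0,2.3],"rot":[0,-2.1,0]},{"jaw":0.0,"offset":[2.9,0,2.4],"rot":[0,-2.1,0]},{"jaw":0.0,"offset":[2.8,0,2.4],"rot":[0,-2.1,0]},{"jaw":0.0,"offset":[2.8,0,2.5],"rot":[0,-2.1,0]},{"jaw":0.0,"offset":[2.7,0,2.6],"rot":[0,-2.1,0]}]'

```text
time_s: 10.15
eef_pos: [0.3809, -0.1625, 0.0981]
eef_rot: [-0.017, 0.271, 0.962, 0.002]
wrist_force: [0.4, 1.2, 15.0]
opening: 0.253
grasp_force: 60.1
```

```bash
python3 - <<'E'
from h import *
M=T(); o=ctrl.get_obs();print(o['wrist_force'],o['torque'],o['q'].round(2)); g=M[:3,3]-.019*M[:3,2]-H; print(g@ex,g@ey,g[2], np.linalg.norm([g@ex,g[2]]), 'lean',np.arctan2(-(g@ex),g[2])-np.arctan2(.035,.07))
E
```

```text
[ 0.44793846  1.16068227 15.00189202] [-0.04269082 -0.31938538 -0.01671277] [-0.68  0.02  2.08 -0.01  1.07 -1.7 ]
-0.04106198454498808 -0.0004128715883457984 0.067053346242264 0.07862720786761908 lean 0.08582357925664669
```

Following well.

Call:
apply_moves --moves '[{"jaw":0.0,"offset":[2.7,0,2.6],"rot":[0,-2.1,0]},{"jaw":0.0,"offset":[2.6,0,2.7],"rot":[0,-2.1,0]},{"jaw":0.0,"offset":[2.6,0,2.7],"rot":[0,-2.1,0]},{"jaw":0.0,"offset":[2.5,0,2.8],"rot":[0,-2.1,0]},{"jaw":0.0,"offset":[2.5,0,2.9],"rot":[0,-2.1,0]}]'

```text
time_s: 10.78
eef_pos: [0.3691, -0.1554, 0.0837]
eef_rot: [0.069, 0.27, 0.96, -0.022]
wrist_force: [-5.7, 4.0, 19.4]
opening: 0.25
grasp_force: 61.1
```

Call:
apply_moves --moves '[{"jaw":0.0,"offset":[2.4,0,2.9],"rot":[0,-2.1,0]},{"jaw":0.0,"offset":[1.5,0,1.5],"rot":[0,0,0]},{"jaw":0.0,"offset":[0,0,0],"rot":[0,0,0]},{"jaw":0.0,"offset":[0,0,0],"rot":[0,0,0]},{"jaw":0.0,"offset":[0,0,0],"rot":[0,0,0]}]'

```text
time_s: 11.4
eef_pos: [0.3659, -0.1534, 0.0783]
eef_rot: [0.086, 0.27, 0.959, -0.027]
wrist_force: [-8.5, 4.1, 18.6]
opening: 0.252
grasp_force: 61.4
```

```bash
python3 - <<'E'
from h import *
M=T(); o=ctrl.get_obs();print(o['wrist_force'],o['torque'],o['q'].round(2)); g=M[:3,3]-.019*M[:3,2]-H; print(g@ex,g@ey,g[2], 'lean',np.arctan2(-(g@ex),g[2])-np.arctan2(.035,.07))
im,d,K,D,C=cam('top'); print(binlean(cloud(d,K,D,C)))
im,d,K,D,C=cam('side'); print(binlean(cloud(d,K,D,C)))
E
```

```text
[-8.5278683   4.13688328 18.63622488] [ 0.10589325  0.50974817 -0.06578824] [-0.72 -0.14  2.3   0.03  0.81 -1.76]
-0.06269779667719169 -0.0004913085095125787 0.047007112387887046 lean 0.4638133527570046
(np.float64(0.32000000000000056), np.int64(264))
(np.float64(0.4600000000000007), np.int64(271))
```

Call:
apply_moves --moves '[{"jaw":0.6,"offset":[0,0,0],"rot":[0,0,0]},{"jaw":0.6,"offset":[0,0,0],"rot":[0,0,0]},{"jaw":0.6,"offset":[0,0,0],"rot":[0,0,0]},{"jaw":0.6,"offset":[0,0,-25],"rot":[0,0,0]},{"jaw":0.6,"offset":[0,0,-45],"rot":[0,0,0]}]'

```text
time_s: 12.12
eef_pos: [0.3533, -0.1449, 0.1449]
eef_rot: [0.082, 0.27, 0.959, -0.025]
wrist_force: [0.2, -1.4, 1.2]
opening: 0.606
grasp_force: 0.0
```

```bash
cat >> h.py <<'E'
def bpose(x,y,z,a=.45,tilt=None,yaw=0):
    "tool with TCP at bin coords; tilt: lean of tool axis (rad), default the floor normal"
    bx,bz=lean(a); p=H+bx*x+ey*y+bz*z
    tx,tz=lean(a if tilt is None else tilt)
    X=np.cos(yaw)*-tx+np.sin(yaw)*ey
    return pose(p,X,-tz)
E
python3 - <<'E'
from h import *
M=T(); print(M[:3,3],ctrl.get_obs()['q'].round(2)); B=bpose(.075,-.008,.16,tilt=.2); print(B[:3,3])
rows(M,B,5)
E
```

```text
[ 0.35332747 -0.14489153  0.1449397 ] [-0.73 -0.33  2.27  0.03  1.02 -1.76]
[ 0.41087917 -0.18958852  0.22669395]
[-17.1  -1.7 -13.6] [-0.05 -0.32 -0.01]
[-17.1  -1.7 -13.5] [-0.05 -0.32 -0.01]
[-17.2  -1.7 -13.4] [-0.05 -0.32 -0.01]
[-17.3  -1.6 -13.3] [-0.05 -0.32 -0.01]
[-17.4  -1.6 -13.2] [-0.05 -0.32 -0.01]
```

Call:
apply_moves --moves '[{"jaw":0.75,"offset":[-10,-1.7,-25],"rot":[0,-0.3,0]},{"jaw":0.75,"offset":[-16,-1.7,-18],"rot":[0,-0.3,0]},{"jaw":0.75,"offset":[-20,-1.7,-11],"rot":[0,-0.3,0]},{"jaw":0.75,"offset":[-20,-1.6,-7],"rot":[0,-0.3,0]},{"jaw":0.75,"offset":[-20,-1.6,-6],"rot":[0,-0.3,0]}]'

```text
time_s: 12.75
eef_pos: [0.4126, -0.1907, 0.2281]
eef_rot: [0.097, 0.27, 0.958, -0.03]
wrist_force: [-0.6, 0.6, -0.2]
opening: 0.744
grasp_force: 0.0
```

```bash
python3 - <<'E'
from h import *
cam('top');cam('top');cam('top');cam('top')
print(T()[:3,3])
im,d,K,D,C=cam('wrist'); save(im,'w3.png'); P=cloud(d,K,D,C); print(binlean(P))
np.savez('w3.npz',im=im,d=d,K=K,D=D,C=C)
a=.45;bx,bz=lean(a);q=P-H;B=np.c_[q@bx,q@ey,q@bz]
for lo,hi in((.0,.011),(.024,.034)):
    s=(B[:,0]>.002)&(B[:,0]<.103)&(abs(B[:,1])<.066)&(B[:,2]>lo)&(B[:,2]<hi); print(lo,s.sum(),np.percentile(B[s],[1,50,99],axis=0).round(4).tolist())
print(cv2.minAreaRect((B[s][:,:2]*1000).astype(np.float32)))
E
```

```text
[ 0.41162706 -0.19002274  0.22716312]
(np.float64(0.44000000000000067), np.int64(3837))
0.0 11472 [[0.0027, -0.0651, 0.0029], [0.0489, 0.0197, 0.0046], [0.102, 0.065, 0.0063]]
0.024 5162 [[0.0161, -0.0288, 0.0271], [0.0573, -0.0056, 0.0287], [0.0996, 0.0175, 0.0303]]
((57.8897590637207, -5.5489044189453125), (42.04743194580078, 85.04229736328125), 83.19641876220703)
```

View pics/w3.png

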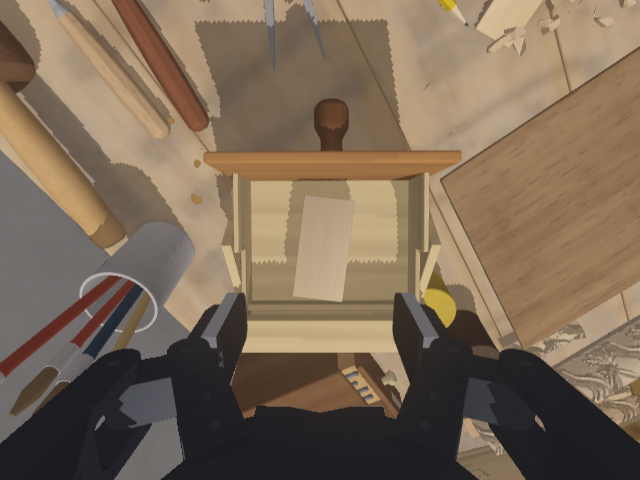

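```bash
python3 - <<'E'
from h import *
M=T(); B=bpose(.058,-.0055,.075,yaw=.118); rows(M,B,5); C=bpose(.058,-.0055,.007,yaw=.118); rows(B,C,3);print(C)
E
```

```text
[-0.8  0.6 17.3] [-0.22 -2.84  1.34]
[ 0.1  0.5 17.4] [-0.22 -2.84  1.34]
[ 1.   0.4 17.3] [-0.22 -2.84  1.34]
[ 1.8  0.3 17.3] [-0.22 -2.84  1.34]
[ 2.7  0.2 17.2] [-0.22 -2.84  1.34]
[ 0.   0.  22.7] [ 0. -0.  0.]
[ 0.   0.  22.7] [ 0. -0.  0.]
[ 0.  -0.  22.7] [ 0. -0.  0.]
[[-0.70189615  0.60786838  0.37126518  0.45591945]
 [ 0.56636466  0.79238494 -0.22662123 -0.21415229]
 [-0.43194082  0.05120691 -0.9004471   0.08153113]
 [ 0.          0.          0.          1.        ]]
```

Call:
apply_moves --moves '[{"jaw":0.75,"offset":[-0.8,0.6,17.3],"rot":[-0.2,-2.85,1.35]},{"jaw":0.75,"offset":[0,0.5,17.4],"rot":[-0.2,-2.85,1.35]},{"jaw":0.75,"offset":[1,0.4,17.3],"rot":[-0.2,-2.85,1.35]},{"jaw":0.75,"offset":[1.8,0.3,17.3],"rot":[-0.2,-2.85,1.35]},{"jaw":0.75,"offset":[2.7,0.2,17.2],"rot":[-0.2,-2.85,1.35]}]'

```text
time_s: 13.62
eef_pos: [0.4309, -0.199, 0.1427]
eef_rot: [0.219, 0.319, 0.921, -0.049]
wrist_force: [0.2, 0.1, -1.9]
opening: 0.752
grasp_force: 0.0
```

Call:
apply_moves --moves '[{"jaw":0.75,"offset":[0,0,20],"rot":[0,0,0]},{"jaw":0.75,"offset":[0,0,20],"rot":[0,0,0]},{"jaw":0.75,"offset":[0,0,15],"rot":[0,0,0]},{"jaw":0.75,"offset":[0,0,0],"rot":[0,0,0]},{"jaw":0.75,"offset":[0,0,0],"rot":[0,0,0]}]'

```text
time_s: 14.25
eef_pos: [0.4517, -0.2119, 0.0944]
eef_rot: [0.219, 0.319, 0.921, -0.049]
wrist_force: [0.1, -0.5, 0.9]
opening: 0.751
grasp_force: 0.0
```

```bash
python3 - <<'E'
from h import *
M=T(); print(ctrl.get_obs()['wrist_force'],ctrl.get_obs()['q'].round(2));  rows(M,bpose(.058,-.0055,.007,yaw=.118),1)
E
```

```text
[ 0.11403033 -0.48974026  0.92772174] [-0.73 -0.06  2.25  0.16  0.51 -1.75]
[ 1.4  0.1 13.6] [-0.1   0.14 -0.  ]
```

Call:
apply_moves --moves '[{"jaw":0.75,"offset":[1,0,8],"rot":[0,0,0]},{"jaw":0.75,"offset":[0,0,5],"rot":[0,0,0]},{"jaw":0.75,"offset":[0,0,0],"rot":[0,0,0]},{"jaw":0.75,"offset":[0,0,0],"rot":[0,0,0]},{"jaw":0.4,"offset":[0,0,0],"rot":[0,0,0]}]'

```text
time_s: 14.88
eef_pos: [0.4563, -0.2148, 0.0823]
eef_rot: [0.219, 0.319, 0.921, -0.049]
wrist_force: [-0.2, 0.9, -0.3]
opening: 0.553
grasp_force: 0.0
```

Call:
apply_moves --moves '[{"jaw":0.0,"offset":[0,0,0],"rot":[0,0,0]},{"jaw":0.0,"offset":[0,0,0],"rot":[0,0,0]},{"jaw":0.0,"offset":[0,0,0],"rot":[0,0,0]},{"jaw":0.0,"offset":[0,0,0],"rot":[0,0,0]},{"jaw":0.0,"offset":[0,0,0],"rot":[0,0,0]}]'

```text
time_s: 15.5
eef_pos: [0.4564, -0.2148, 0.0824]
eef_rot: [0.219, 0.319, 0.921, -0.049]
wrist_force: [-2.9, 2.2, 4.8]
opening: 0.478
grasp_force: 64.1
```

```bash
python3 - <<'E'
from h import *
M=T(); print(M[:3,3],ctrl.get_obs()['wrist_force'],ctrl.get_obs()['torque']);  rows(M,bpose(.058,-.0055,.007,yaw=.118),1)
np.save('grasp.npy',M)
# lift plan: to straight up 100 mm, then vertical
B=M.copy(); B[:3,3]+=[0,0,.12]; print('up'); rows(M,B,3)
fd=np.array([.970,.242,0]); fd/=np.linalg.norm(fd); face=np.array([.3136,.2208,.014])
P=face+fd*.0425; print(P)
E
```

```text
[ 0.45638278 -0.2148142   0.0823678 ] [-2.87450721  2.19645167  4.8091617 ] [0.27982662 0.28977506 0.02651719]
[1.1 0.2 0.4] [-0.11  0.18 -0.01]
up
[-17.4   2.  -36. ] [0. 0. 0.]
[-17.4   2.  -36. ] [0. 0. 0.]
[-17.4   2.  -36. ] [0. 0. 0.]
[0.35483605 0.23108776 0.014     ]
```

```bash
cat >> h.py <<'E'
fd=np.array([.970,.242,0]); fd/=np.linalg.norm(fd); face=np.array([.3136,.2208,.014])
PC=face+fd*.0425
E
python3 - <<'E'
from h import *
M=T(); A=M.copy(); A[:3,3]-=M[:3,2]*.06; rows(M,A,2)
t=R.from_rotvec([0,0,0])
X=A[:3,0].copy();X[2]=0;X/=np.linalg.norm(X)
B=pose([.42,-.17,.23],X,-ez); rows(A,B,6)
Cc=pose(PC+fd*.0142+ez*.10,-fd,-ez); print('->',Cc[:3,3]); rows(B,Cc,12)
E
```

```text
[  0.   0. -30.] [0. 0. 0.]
[  0.   0. -30.] [0. 0. 0.]
[ -2.2   3.4 -16.1] [0.52 4.29 0.12]
[ -1.    3.3 -16.3] [0.52 4.29 0.12]
[  0.2   3.2 -16.3] [0.52 4.29 0.12]
[  1.5   3.  -16.3] [0.52 4.29 0.12]
[  2.7   2.9 -16.1] [0.52 4.29 0.12]
[  3.9   2.7 -15.9] [0.52 4.29 0.12]
-> [0.36861375 0.23452508 0.114     ]
[24.5 23.5  9.7] [ 0.    0.   -4.41]
[22.6 25.4  9.7] [ 0.    0.   -4.41]
[20.6 27.   9.7] [ 0.    0.   -4.41]
[18.5 28.5  9.7] [ 0.    0.   -4.41]
[16.2 29.9  9.7] [ 0.    0.   -4.41]
[13.9 31.   9.7] [ 0.    0.   -4.41]
[11.5 32.   9.7] [ 0.    0.   -4.41]
[ 9.  32.8  9.7] [ 0.    0.   -4.41]
[ 6.4 33.4  9.7] [ 0.    0.   -4.41]
[ 3.8 33.8  9.7] [ 0.    0.   -4.41]
[ 1.2 34.   9.7] [ 0.    0.   -4.41]
[-1.4 34.   9.7] [ 0.    0.   -4.41]
```

Call:
apply_moves --moves '[{"jaw":0.0,"offset":[0,0,-20],"rot":[0,0,0]},{"jaw":0.0,"offset":[0,0,-40],"rot":[0,0,0]},{"jaw":0.0,"offset":[-2.2,3.4,-16],"rot":[0.5,4.3,0.1]},{"jaw":0.0,"offset":[-1,3.3,-16.3],"rot":[0.5,4.3,0.1]},{"jaw":0.0,"offset":[0.2,3.2,-16.3],"rot":[0.5,4.3,0.1]}]'

```text
time_s: 16.12
eef_pos: [0.4266, -0.1852, 0.1834]
eef_rot: [0.109, 0.328, 0.938, -0.024]
wrist_force: [0.2, -0.1, -1.1]
opening: 0.479
grasp_force: 63.5
```

Call:
apply_moves --moves '[{"jaw":0.0,"offset":[1.5,3,-16],"rot":[0.5,4.3,0.1]},{"jaw":0.0,"offset":[2.7,3,-16],"rot":[0.5,4.3,0.1]},{"jaw":0.0,"offset":[3.9,2.7,-16],"rot":[0.5,4.3,0.1]},{"jaw":0.0,"offset":[24.5,23.5,5],"rot":[0,0,-4.4]},{"jaw":0.0,"offset":[22.6,25.4,9.7],"rot":[0,0,-4.4]}]'

```text
time_s: 16.75
eef_pos: [0.4115, -0.1021, 0.2146]
eef_rot: [0.0, 0.258, 0.966, 0.001]
wrist_force: [0.3, 1.3, -1.0]
opening: 0.476
grasp_force: 63.5
```

Call:
apply_moves --moves '[{"jaw":0.0,"offset":[20.6,27,9.7],"rot":[0,0,-4.4]},{"jaw":0.0,"offset":[18.5,28.5,9.7],"rot":[0,0,-4.4]},{"jaw":0.0,"offset":[16.2,29.9,9.7],"rot":[0,0,-4.4]},{"jaw":0.0,"offset":[13.9,31,9.7],"rot":[0,0,-4.4]},{"jaw":0.0,"offset":[11.5,32,9.7],"rot":[0,0,-4.4]}]'

```text
time_s: 17.38
eef_pos: [0.3891, 0.0672, 0.166]
eef_rot: [-0.0, 0.069, 0.998, 0.001]
wrist_force: [-0.2, 0.6, -0.4]
opening: 0.479
grasp_force: 63.6
```

Call:
apply_moves --moves '[{"jaw":0.0,"offset":[9,32.8,9.7],"rot":[0,0,-4.4]},{"jaw":0.0,"offset":[6.4,33.4,9.7],"rot":[0,0,-4.4]},{"jaw":0.0,"offset":[3.8,33.8,9.7],"rot":[0,0,-4.4]},{"jaw":0.0,"offset":[1.2,34,9.7],"rot":[0,0,-4.4]},{"jaw":0.0,"offset":[-1.4,34,9.7],"rot":[0,0,-4.4]}]'

```text
time_s: 18.0
eef_pos: [0.3677, 0.236, 0.1177]
eef_rot: [0.0, -0.123, 0.992, 0.001]
wrist_force: [0.0, -0.0, -0.9]
opening: 0.478
grasp_force: 63.6
```

```bash
python3 - <<'E'
from h import *
for i in range(4): cam('top')
im,d,K,D,C=cam('wrist'); save(im,'w4.png'); M=T(); np.savez('w4.npz',d=d,im=im,K=K,D=D,C=C)
print(M.round(4)); rows(M,pose(PC+fd*.0142+ez*.0045,-fd,-ez),3)
P=cloud(d,K,D,C)
# fence top & offcut top
q=P-face; L=np.c_[q@-fd,q@np.cross(ez,-fd),q[:,2]]
s=(abs(L[:,2]-.023)<.004)&(L[:,0]>-.01)&(L[:,0]<.035)&(abs(L[:,1])<.06); print('fence',s.sum(),np.percentile(L[s],[1,50,99],axis=0).round(4).tolist(),cv2.minAreaRect((L[s][:,:2]*1000).astype(np.float32)))
E
```

```text
[[-9.703e-01 -2.419e-01 -5.000e-04  3.679e-01]
 [-2.419e-01  9.703e-01  1.100e-03  2.346e-01]
 [ 2.000e-04  1.200e-03 -1.000e+00  1.181e-01]
 [ 0.000e+00  0.000e+00  0.000e+00  1.000e+00]]
[-0.2 -0.1 33.2] [ 0.02 -0.   -0.  ]
[-0.2 -0.1 33.2] [ 0.02 -0.   -0.  ]
[-0.2 -0.1 33.2] [ 0.02 -0.   -0.  ]
fence 6000 [[0.0014, -0.0426, 0.0205], [0.0136, 0.0014, 0.0223], [0.0258, 0.0449, 0.0239]] ((13.39553165435791, 1.0396919250488281), (90.01285552978516, 25.01087760925293), 89.35555267333984)
```

View pics/w4.png

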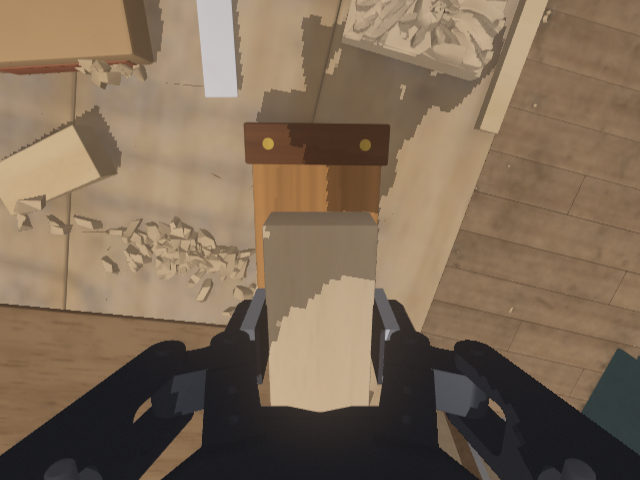

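```bash
python3 - <<'E'
from h import *
z=np.load('w4.npz'); P=cloud(z['d'],z['K'],z['D'],z['C']); M=T(); q=P-M[:3,3]; L=q@M[:3,:3]
s=(L[:,2]<-.017)&(L[:,2]>-.026)&(L[:,0]>.012)&(L[:,0]<.06)&(abs(L[:,1])<.03)
A=L[s]; print(s.sum(),np.percentile(A,[1,50,99],axis=0).round(4).tolist())
for xb in np.arange(.014,.046,.006):
    b=A[(A[:,0]>xb)&(A[:,0]<xb+.006)]; print(xb.round(3),b[:,1].min().round(4),b[:,1].max().round(4))
# front edge per y
for yb in np.arange(-.018,.018,.007):
    b=A[(A[:,1]>yb)&(A[:,1]<yb+.007)]; print('front',yb.round(3),b[:,0].max().round(4))
s=(L[:,2]>.09-.02)&(L[:,2]<.088)&(L[:,0]>.04)&(L[:,0]<.1)&(abs(L[:,1])<.06); F=L[s]
print('fence in tool',cv2.minAreaRect((F[:,:2]*1000).astype(np.float32)))
E
```

```text
9121 [[0.0124, -0.0199, -0.0219], [0.0289, 0.0007, -0.0205], [0.0433, 0.021, -0.0181]]
0.014 -0.0205 0.0214
0.02 -0.0205 0.0217
0.026 -0.0204 0.0216
0.032 -0.0204 0.0216
0.038 -0.0207 0.0216Traceback (most recent call last):
  File "<stdin>", line 6, in <module>
    return umr_minimum(a, axis, None, out, keepdims, initial, where)
ValueError: zero-size array to reduction operation minimum which has no identity
```

Call:
apply_moves --moves '[{"jaw":0.0,"offset":[0,-0.4,35],"rot":[0,0,0.2]},{"jaw":0.0,"offset":[0,-0.4,35],"rot":[0,0,0.2]},{"jaw":0.0,"offset":[0,-0.4,20],"rot":[0,0,0]},{"jaw":0.0,"offset":[0,0,7],"rot":[0,0,0]},{"jaw":0.0,"offset":[0,0,0],"rot":[0,0,0]}]'

```text
time_s: 18.88
eef_pos: [0.3688, 0.2334, 0.0216]
eef_rot: [0.0, -0.118, 0.993, 0.001]
wrist_force: [0.1, 0.1, -1.4]
opening: 0.479
grasp_force: 63.5
```

Call:
apply_moves --moves '[{"jaw":0.0,"offset":[3,0,0],"rot":[0,0,0]},{"jaw":0.0,"offset":[3,0,0],"rot":[0,0,0]},{"jaw":0.0,"offset":[3,0,0],"rot":[0,0,0]},{"jaw":0.0,"offset":[1,0,0],"rot":[0,0,0]},{"jaw":0.0,"offset":[0,0,0],"rot":[0,0,0]}]'

```text
time_s: 19.5
eef_pos: [0.3586, 0.2316, 0.0215]
eef_rot: [0.0, -0.119, 0.993, 0.001]
wrist_force: [0.2, 0.5, -0.8]
opening: 0.478
grasp_force: 63.5
```

Call:
apply_moves --moves '[{"jaw":0.0,"offset":[0,0,2],"rot":[0,0,0]},{"jaw":0.0,"offset":[0,0,1],"rot":[0,0,0]},{"jaw":0.0,"offset":[1,0,0.5],"rot":[0,0,0]},{"jaw":0.0,"offset":[1,0,0.5],"rot":[0,0,0]},{"jaw":0.0,"offset":[0,0,0],"rot":[0,0,0]}]'

```text
time_s: 20.12
eef_pos: [0.3565, 0.231, 0.0173]
eef_rot: [0.0, -0.118, 0.993, 0.001]
wrist_force: [0.6, -0.5, -0.2]
opening: 0.479
grasp_force: 63.5
```

Call:
apply_moves --moves '[{"jaw":0.0,"offset":[1,0,0.5],"rot":[0,0,0]},{"jaw":0.0,"offset":[1,0,0.5],"rot":[0,0,0]},{"jaw":0.0,"offset":[1,0,0],"rot":[0,0,0]},{"jaw":0.0,"offset":[0,0,0],"rot":[0,0,0]},{"jaw":0.0,"offset":[0,0,0],"rot":[0,0,0]}]'

```text
time_s: 20.75
eef_pos: [0.3548, 0.2306, 0.0167]
eef_rot: [0.001, -0.118, 0.993, 0.001]
wrist_force: [4.3, 0.9, -0.9]
opening: 0.479
grasp_force: 63.5
```

Call:
apply_moves --moves '[{"jaw":0.0,"offset":[0,0,0.7],"rot":[0,0,0]},{"jaw":0.0,"offset":[0,0,0.7],"rot":[0,0,0]},{"jaw":0.0,"offset":[0.7,0,0],"rot":[0,0,0]},{"jaw":0.0,"offset":[0,0,0],"rot":[0,0,0]},{"jaw":0.0,"offset":[0,0,0],"rot":[0,0,0]}]'

```text
time_s: 21.38
eef_pos: [0.3548, 0.2306, 0.0166]
eef_rot: [0.002, -0.119, 0.993, 0.001]
wrist_force: [0.3, -0.4, 16.7]
opening: 0.481
grasp_force: 65.6
```

Call:
apply_moves --moves '[{"jaw":0.0,"offset":[0.7,0,-0.5],"rot":[0,0,0]},{"jaw":0.0,"offset":[0,0,0],"rot":[0,0,0]},{"jaw":0.7,"offset":[0,0,0],"rot":[0,0,0]},{"jaw":0.7,"offset":[0,0,0],"rot":[0,0,0]},{"jaw":0.7,"offset":[0,0,0],"rot":[0,0,0]}]'

```text
time_s: 22.0
eef_pos: [0.3514, 0.2298, 0.015]
eef_rot: [-0.001, -0.119, 0.993, 0.001]
wrist_force: [0.5, 0.2, 0.3]
opening: 0.697
grasp_force: 0.0
```

Call:
apply_moves --moves '[{"jaw":0.7,"offset":[0,0,-10],"rot":[0,0,0]},{"jaw":0.7,"offset":[0,0,-30],"rot":[0,0,0]},{"jaw":0.7,"offset":[-30,0,-50],"rot":[0,0,0]},{"jaw":0.7,"offset":[-25,0,-50],"rot":[0,0,0]},{"jaw":0.7,"offset":[0,0,0],"rot":[0,0,0]}]'

```text
time_s: 22.62
eef_pos: [0.4105, 0.244, 0.1609]
eef_rot: [0.005, -0.118, 0.993, 0.002]
wrist_force: [0.6, -0.3, -0.1]
opening: 0.704
grasp_force: 0.0
```

```bash
python3 - <<'E'
from h import *
for i in range(3): cam('top')
for n in ['wrist','side','top']:
    im,d,K,D,C=cam(n); 
    if n=='wrist': save(im,'w5.png')
    P=cloud(d,K,D,C); q=P-face; L=np.c_[q@fd,q@np.cross(ez,fd),q[:,2]]  # x away from fence
    r=lambda s:cv2.minAreaRect((L[s][:,:2]*1000).astype(np.float32))
    f=(abs(L[:,2]-.0225)<.005)&(L[:,0]>-.03)&(L[:,0]<.0005)&(abs(L[:,1])<.06)
    o=(abs(L[:,2]-.0235)<.005)&(L[:,0]>.0035)&(L[:,0]<.1)&(abs(L[:,1])<.04)
    print(n,'fence',r(f),'off',r(o),L[o][:,2].mean(),L[o][:,0].max(),np.polyfit(L[o][:,0],L[o][:,2],1))
M=T(); print(M.round(4))
E
```

```text
wrist fence ((-12.760579109191895, -1.0950431823730469), (90.17957305908203, 26.61902618408203), 89.77503204345703) off ((43.96428298950195, -0.4780139923095703), (42.13380813598633, 80.587646484375), 89.23868560791016) 0.023355191335607782 0.08443786900297583 [0.00189787 0.02327534]
side fence ((-12.458950996398926, -0.5924491882324219), (90.83719635009766, 25.941038131713867), 89.75506591796875) off ((43.72068786621094, -0.15861129760742188), (42.280006408691406, 80.40689086914062), 88.68840026855469) 0.023601875001724396 0.08391622505419236 [-0.00460852  0.02380344]
top fence ((-12.348306655883789, -0.237457275390625), (91.22023010253906, 25.51882553100586), 89.89642333984375) off ((44.4348030090332, -0.2701835632324219), (41.536197662353516, 82.05054473876953), 88.98616027832031) 0.02438870913707195 0.08554005768746611 [-0.00066996  0.0244181 ]
[[-9.719e-01 -2.354e-01 -3.100e-03  4.043e-01]
 [-2.354e-01  9.719e-01  7.000e-04  2.424e-01]
 [ 2.800e-03  1.400e-03 -1.000e+00  1.540e-01]
 [ 0.000e+00  0.000e+00  0.000e+00  1.000e+00]]
```

View pics/w5.png

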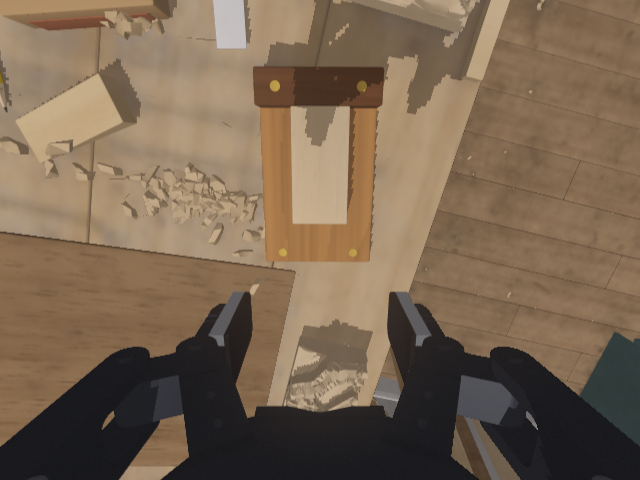

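```bash
python3 - <<'E'
from h import *
M=T(); p=face+fd*.112-np.cross(ez,fd)*.0004; p[2]=.0225; B=M.copy();B[:3,3]=p; rows(M,pose(p,M[:3,0]*[1,1,0]/np.linalg.norm(M[:2,0]),-ez),4)
E
```

```text
[-4.8  0.1 32.9] [ 0.02 -0.04 -0.  ]
[-4.8  0.2 32.9] [ 0.02 -0.04 -0.  ]
[-4.7  0.2 32.9] [ 0.02 -0.04 -0.  ]
[-4.7  0.2 32.9] [ 0.02 -0.04 -0.  ]
```

Call:
apply_moves --moves '[{"jaw":0.0,"offset":[-19,0.5,0],"rot":[0,0,0]},{"jaw":0.0,"offset":[0,0,40],"rot":[0,0,0]},{"jaw":0.0,"offset":[0,0,40],"rot":[0,0,0]},{"jaw":0.0,"offset":[0,0,40],"rot":[0,0,0]},{"jaw":0.0,"offset":[0,0,10],"rot":[0,0,0]}]'

```text
time_s: 23.55
eef_pos: [0.4209, 0.247, 0.0223]
eef_rot: [-0.004, -0.118, 0.993, 0.0]
wrist_force: [0.1, 0.1, 0.7]
opening: -0.001
grasp_force: 0.0
```

Call:
apply_moves --moves '[{"jaw":0.0,"offset":[0,0,0],"rot":[0,0,0]},{"jaw":0.0,"offset":[5,0,0],"rot":[0,0,0]},{"jaw":0.0,"offset":[4,0,0],"rot":[0,0,0]},{"jaw":0.0,"offset":[3,0,0],"rot":[0,0,0]},{"jaw":0.0,"offset":[0,0,0],"rot":[0,0,0]}]'

```text
time_s: 24.18
eef_pos: [0.4125, 0.2452, 0.0259]
eef_rot: [0.0, -0.119, 0.993, 0.001]
wrist_force: [-0.9, 0.6, -0.3]
opening: 0.002
grasp_force: 0.0
```

Call:
apply_moves --moves '[{"jaw":0.0,"offset":[2,0,0],"rot":[0,0,0]},{"jaw":0.0,"offset":[1.5,0,0],"rot":[0,0,0]},{"jaw":0.0,"offset":[1.5,0,0],"rot":[0,0,0]},{"jaw":0.0,"offset":[1,0,0],"rot":[0,0,0]},{"jaw":0.0,"offset":[0,0,0],"rot":[0,0,0]}]'

```text
time_s: 24.8
eef_pos: [0.4067, 0.2437, 0.0255]
eef_rot: [0.0, -0.118, 0.993, 0.001]
wrist_force: [-0.3, 0.0, 0.4]
opening: -0.003
grasp_force: 0.0
```

Call:
apply_moves --moves '[{"jaw":0.0,"offset":[1,0,0],"rot":[0,0,0]},{"jaw":0.0,"offset":[1,0,0],"rot":[0,0,0]},{"jaw":0.0,"offset":[0.5,0,0],"rot":[0,0,0]},{"jaw":0.0,"offset":[0,0,0],"rot":[0,0,0]},{"jaw":0.0,"offset":[0,0,0],"rot":[0,0,0]}]'

```text
time_s: 25.42
eef_pos: [0.4063, 0.2436, 0.0263]
eef_rot: [0.002, -0.118, 0.993, 0.001]
wrist_force: [5.1, 2.7, -0.7]
opening: -0.0
grasp_force: 2.8
```

Call:
apply_moves --moves '[{"jaw":0.0,"offset":[1,0,0],"rot":[0,0,0]},{"jaw":0.0,"offset":[1,0,0],"rot":[0,0,0]},{"jaw":0.0,"offset":[0,0,0],"rot":[0,0,0]},{"jaw":0.0,"offset":[-5,0,0],"rot":[0,0,0]},{"jaw":0.0,"offset":[-10,0,0],"rot":[0,0,0]}]'

```text
time_s: 26.05
eef_pos: [0.4161, 0.246, 0.0251]
eef_rot: [-0.001, -0.119, 0.993, 0.001]
wrist_force: [0.8, 0.0, 0.1]
opening: -0.005
grasp_force: 0.0
```

Call:
apply_moves --moves '[{"jaw":0.0,"offset":[-8,0,0],"rot":[0,0,0]},{"jaw":0.0,"offset":[0,0,-40],"rot":[0,0,0]},{"jaw":0.5,"offset":[0,0,-50],"rot":[0,0,0]},{"jaw":0.5,"offset":[0,0,-50],"rot":[0,0,0]},{"jaw":0.5,"offset":[0,0,-50],"rot":[0,0,0]}]'

```text
time_s: 26.68
eef_pos: [0.4245, 0.2477, 0.217]
eef_rot: [-0.0, -0.118, 0.993, 0.001]
wrist_force: [1.4, 0.5, -0.1]
opening: 0.5
grasp_force: 0.0
```

```bash
cat > off.py <<'E'
from h import *
for n in ['side','top']:
    im,d,K,D,C=cam(n); 
    P=cloud(d,K,D,C); q=P-face; L=np.c_[q@fd,q@np.cross(ez,fd),q[:,2]]
    r=lambda s:cv2.minAreaRect((L[s][:,:2]*1000).astype(np.float32))
    f=(abs(L[:,2]-.0225)<.005)&(L[:,0]>-.03)&(L[:,0]<.0005)&(abs(L[:,1])<.06)
    o=(abs(L[:,2]-.0235)<.005)&(L[:,0]>.0035)&(L[:,0]<.1)&(abs(L[:,1])<.04)
    print(n,'fence',r(f),'off',r(o),L[o][:,2].mean(),L[o][:,0].max())
    print(binlean(P))
E
python3 off.py; python3 - <<'E'
from h import *
M=T(); A=rows(M,kpose(.45,-8,.09),14)
E
```

```text
side fence ((-12.614974975585938, -0.6096954345703125), (90.58863830566406, 26.22296142578125), 89.53839874267578) off ((43.716697692871094, 0.2617645263671875), (42.562225341796875, 80.43135070800781), 89.28099060058594) 0.023586524296949067 0.08397254415788377
(np.float64(0.4500000000000007), np.int64(490))
top fence ((-12.204776763916016, -0.21048355102539062), (25.281702041625977, 90.69068145751953), 0.23851311206817627) off ((44.40555191040039, 0.2977619171142578), (42.08472442626953, 81.96990966796875), 89.19805145263672) 0.024359019441384414 0.08529435684649377
(np.float64(0.33000000000000057), np.int64(555))
[ 11.7 -26.2   3.6] [ 0.25 -0.5   3.21]
[ 10.3 -26.8   3.7] [ 0.25 -0.5   3.21]
[  8.8 -27.3   3.7] [ 0.25 -0.5   3.21]
[  7.3 -27.8   3.7] [ 0.25 -0.5   3.21]
[  5.8 -28.1   3.8] [ 0.25 -0.5   3.21]
[  4.2 -28.4   3.9] [ 0.25 -0.5   3.21]
[  2.7 -28.6   4. ] [ 0.25 -0.5   3.21]
[  1.1 -28.7   4.1] [ 0.25 -0.5   3.21]
[ -0.5 -28.6   4.2] [ 0.25 -0.5   3.21]
[ -2.  -28.6   4.4] [ 0.25 -0.5   3.21]
[ -3.6 -28.4   4.5] [ 0.25 -0.5   3.21]
[ -5.1 -28.1   4.7] [ 0.25 -0.5   3.21]
[ -6.7 -27.8   4.8] [ 0.25 -0.5   3.21]
[ -8.2 -27.3   5. ] [ 0.25 -0.5   3.21]
```

Call:
apply_moves --moves '[{"jaw":0.5,"offset":[11.7,-26.2,2],"rot":[0.25,-0.5,3.2]},{"jaw":0.5,"offset":[10.3,-26.8,2],"rot":[0.25,-0.5,3.2]},{"jaw":0.5,"offset":[8.8,-27.3,2],"rot":[0.25,-0.5,3.2]},{"jaw":0.5,"offset":[7.3,-27.8,2],"rot":[0.25,-0.5,3.2]},{"jaw":0.5,"offset":[5.8,-28.1,3],"rot":[0.25,-0.5,3.2]}]'

```text
time_s: 27.4
eef_pos: [0.3979, 0.1058, 0.2039]
eef_rot: [0.022, 0.022, 0.999, -0.007]
wrist_force: [0.8, -0.5, 0.3]
opening: 0.503
grasp_force: 0.0
```

Call:
apply_moves --moves '[{"jaw":0.5,"offset":[4.2,-28.4,3],"rot":[0.25,-0.5,3.2]},{"jaw":0.5,"offset":[2.7,-28.6,4],"rot":[0.25,-0.5,3.2]},{"jaw":0.5,"offset":[1.1,-28.7,4],"rot":[0.25,-0.5,3.2]},{"jaw":0.5,"offset":[-0.5,-28.6,4],"rot":[0.25,-0.5,3.2]},{"jaw":0.5,"offset":[-2,-28.6,4],"rot":[0.25,-0.5,3.2]}]'

```text
time_s: 28.02
eef_pos: [0.3716, -0.0354, 0.187]
eef_rot: [0.045, 0.161, 0.986, -0.015]
wrist_force: [-0.0, 0.4, 0.1]
opening: 0.502
grasp_force: 0.0
```

Call:
apply_moves --moves '[{"jaw":0.5,"offset":[-3.6,-28.4,4],"rot":[0.25,-0.5,3.2]},{"jaw":0.5,"offset":[-5.1,-28.1,4],"rot":[0.25,-0.5,3.2]},{"jaw":0.5,"offset":[-6.7,-27.8,5],"rot":[0.25,-0.5,3.2]},{"jaw":0.5,"offset":[-8.2,-27.3,5],"rot":[0.25,-0.5,3.2]},{"jaw":0.5,"offset":[0,0,0],"rot":[0,0,0]}]'

```text
time_s: 28.65
eef_pos: [0.3506, -0.1485, 0.1733]
eef_rot: [0.062, 0.27, 0.961, -0.021]
wrist_force: [0.4, 1.7, 0.3]
opening: 0.5
grasp_force: 0.0
```

```bash
python3 - <<'E'
from h import *
for i in range(3): cam('top')
im,d,K,D,C=cam('wrist'); print(binlean(cloud(d,K,D,C)))
M=T(); A=rows(M,kpose(.45,-8),4); print('arc')
for i in range(13): A=rows(A,kpose(.45-.78*(i+1)/13,-8+25*(i+1)/13),1)
E
```

```text
(np.float64(0.4500000000000007), np.int64(5400))
[-0.8  0.8 24. ] [-0.1  -0.12  0.06]
[-0.8  0.8 24. ] [-0.1  -0.12  0.06]
[-0.7  0.7 24. ] [-0.1  -0.12  0.06]
[-0.7  0.7 24. ] [-0.1  -0.12  0.06]
arc
[-2.8 -0.  -3.2] [-0.    1.92  0.  ]
[-2.9  0.  -3.1] [ 0.    1.92 -0.  ]
[-3. -0. -3.] [0.   1.92 0.  ]
[-3.1  0.  -2.9] [0.   1.92 0.  ]
[-3.1  0.  -2.8] [-0.    1.92 -0.  ]
[-3.2  0.  -2.7] [-0.    1.92  0.  ]
[-3.3 -0.  -2.6] [ 0.    1.92 -0.  ]
[-3.3  0.  -2.5] [-0.    1.92  0.  ]
[-3.4 -0.  -2.4] [-0.    1.92  0.  ]
[-3.5  0.  -2.3] [ 0.    1.92 -0.  ]
[-3.5 -0.  -2.2] [-0.    1.92 -0.  ]
[-3.6  0.  -2.1] [-0.    1.92  0.  ]
[-3.6  0.  -2. ] [-0.    1.92 -0.  ]
```

Call:
apply_moves --moves '[{"jaw":0.5,"offset":[-0.8,0.7,24],"rot":[0,0,0]},{"jaw":0.5,"offset":[-0.8,0.7,24],"rot":[0,0,0]},{"jaw":0.5,"offset":[-0.7,0.7,24],"rot":[0,0,0]},{"jaw":0.5,"offset":[-0.7,0.7,23],"rot":[0,0,0]},{"jaw":0.5,"offset":[0,0,0],"rot":[0,0,0]}]'

```text
time_s: 29.48
eef_pos: [0.3647, -0.1521, 0.0788]
eef_rot: [0.061, 0.268, 0.961, -0.021]
wrist_force: [-0.4, -0.4, -0.0]
opening: 0.501
grasp_force: 0.0
```

Call:
apply_moves --moves '[{"jaw":0.0,"offset":[0,0,0],"rot":[0,0,0]},{"jaw":0.0,"offset":[0,0,0],"rot":[0,0,0]},{"jaw":0.0,"offset":[0,0,0],"rot":[0,0,0]},{"jaw":0.0,"offset":[0,0,0],"rot":[0,0,0]},{"jaw":0.0,"offset":[-2.8,0,-3.2],"rot":[0,1.9,0]}]'

```text
time_s: 30.1
eef_pos: [0.3674, -0.1544, 0.0839]
eef_rot: [0.047, 0.269, 0.962, -0.017]
wrist_force: [4.2, 2.4, -6.3]
opening: 0.253
grasp_force: 59.1
```

Call:
apply_moves --moves '[{"jaw":0.0,"offset":[-2.9,0,-3.1],"rot":[0,1.9,0]},{"jaw":0.0,"offset":[-3,0,-3],"rot":[0,1.9,0]},{"jaw":0.0,"offset":[-3.1,0,-2.9],"rot":[0,1.9,0]},{"jaw":0.0,"offset":[-3.1,0,-2.8],"rot":[0,1.9,0]},{"jaw":0.0,"offset":[-3.2,0,-2.7],"rot":[0,1.9,0]}]'

```text
time_s: 30.72
eef_pos: [0.3784, -0.1611, 0.0976]
eef_rot: [-0.036, 0.27, 0.962, 0.006]
wrist_force: [-1.7, 2.9, -6.8]
opening: 0.252
grasp_force: 59.0
```

Call:
apply_moves --moves '[{"jaw":0.0,"offset":[-3.3,0,-2.6],"rot":[0,1.9,0]},{"jaw":0.0,"offset":[-3.3,0,-2.5],"rot":[0,1.9,0]},{"jaw":0.0,"offset":[-3.4,0,-2.4],"rot":[0,1.9,0]},{"jaw":0.0,"offset":[-3.5,0,-2.3],"rot":[0,1.9,0]},{"jaw":0.0,"offset":[-3.5,0,-2.2],"rot":[0,1.9,0]}]'

```text
time_s: 31.35
eef_pos: [0.394, -0.1705, 0.1078]
eef_rot: [-0.116, 0.268, 0.956, 0.029]
wrist_force: [-5.2, 4.8, -1.0]
opening: 0.256
grasp_force: 59.3
```

Call:
apply_moves --moves '[{"jaw":0.0,"offset":[-3.6,0,-2.1],"rot":[0,1.9,0]},{"jaw":0.0,"offset":[-3.6,0,-2],"rot":[0,1.9,0]},{"jaw":0.0,"offset":[-2,0,-0.5],"rot":[0,0,0]},{"jaw":0.0,"offset":[0,0,0],"rot":[0,0,0]},{"jaw":0.0,"offset":[0,0,0],"rot":[0,0,0]}]'

```text
time_s: 31.98
eef_pos: [0.4024, -0.1755, 0.1104]
eef_rot: [-0.148, 0.267, 0.952, 0.037]
wrist_force: [-5.6, 5.4, 3.4]
opening: 0.251
grasp_force: 59.7
```

```bash
python3 - <<'E'
from h import *
M=T(); g=M[:3,3]-.019*M[:3,2]-H; print(ctrl.get_obs()['wrist_force'],'lean',np.arctan2(-(g@ex),g[2])-np.arctan2(.035,.07))
im,d,K,D,C=cam('side'); print(binlean(cloud(d,K,D,C)))
E
```

```text
[-5.6052503   5.40883783  3.41311782] lean -0.32542128897444833
(np.float64(-0.29), np.int64(1034))
```

Call:
apply_moves --moves '[{"jaw":0.0,"offset":[-1.5,0,0],"rot":[0,0,0]},{"jaw":0.0,"offset":[-1.5,0,0],"rot":[0,0,0]},{"jaw":0.0,"offset":[-1,0,0],"rot":[0,0,0]},{"jaw":0.0,"offset":[0,0,0],"rot":[0,0,0]},{"jaw":0.0,"offset":[0,0,0],"rot":[0,0,0]}]'

```text
time_s: 32.65
eef_pos: [0.4024, -0.1755, 0.1104]
eef_rot: [-0.152, 0.267, 0.951, 0.039]
wrist_force: [-18.9, 13.1, 21.2]
opening: 0.253
grasp_force: 60.8
```

At the stop. Release while pressing, then retreat along the tool axis.

Call:
apply_moves --moves '[{"jaw":0.0,"offset":[2,0,0],"rot":[0,0,0]},{"jaw":0.55,"offset":[0,0,0],"rot":[0,0,0]},{"jaw":0.55,"offset":[0,0,0],"rot":[0,0,0]},{"jaw":0.55,"offset":[0,0,0],"rot":[0,0,0]},{"jaw":0.55,"offset":[3,0,-10],"rot":[0,0,0]}]'

```text
time_s: 33.28
eef_pos: [0.406, -0.1782, 0.1201]
eef_rot: [-0.145, 0.267, 0.952, 0.037]
wrist_force: [-0.3, 0.2, 0.6]
opening: 0.547
grasp_force: 0.0
```

Call:
apply_moves --moves '[{"jaw":0.55,"offset":[3,0,-20],"rot":[0,0,0]},{"jaw":0.55,"offset":[3,0,-30],"rot":[0,0,0]},{"jaw":0.55,"offset":[10,0,-40],"rot":[0,-3,0]},{"jaw":0.55,"offset":[10,0,-40],"rot":[0,-5,0]},{"jaw":0.55,"offset":[0,0,0],"rot":[0,0,0]}]'

```text
time_s: 33.9
eef_pos: [0.4181, -0.1843, 0.2569]
eef_rot: [-0.073, 0.269, 0.96, 0.016]
wrist_force: [0.9, 0.1, 0.1]
opening: 0.547
grasp_force: 0.0
```

```bash
python3 - <<'E'
from h import *
for i in range(3): cam('top')
im,d,K,D,C=cam('wrist'); print(binlean(cloud(d,K,D,C)),T()[:3,3])
ctrl.camera('top')
for n in ['top','side']:
    im,d,K,D,C=cam(n); P=cloud(d,K,D,C)
    for t in ['wedge','stain_tin','wax_tin']:
        r=ctrl.outline_of(n,t)
        if r: print(t,np.median(cloud(d,K,D,C,r[0]['region']),0).round(3))
E
python3 off.py
```

```text
(np.float64(-0.29), np.int64(8691)) [ 0.41609175 -0.18298858  0.25122391]
wedge [0.366 0.037 0.014]
stain_tin [ 0.68  -0.144  0.063]
wax_tin [ 0.609 -0.169  0.041]
wedge [0.363 0.045 0.013]
wax_tin [ 0.609 -0.175  0.041]
side fence ((-12.696318626403809, -0.3022575378417969), (90.24655151367188, 26.258699417114258), 89.87018585205078) off ((43.675201416015625, 0.2658958435058594), (42.59547424316406, 80.3931655883789), 89.08899688720703) 0.0236104467183699 0.08388396218098426
(np.float64(-0.29), np.int64(1506))
top fence ((-12.234907150268555, 0.2682075500488281), (25.444923400878906, 91.40215301513672), 0.03228951618075371) off ((44.64203643798828, 0.1311931610107422), (41.89332580566406, 82.44109344482422), 89.35736083984375) 0.024378534342025457 0.0859147239947437
(np.float64(-0.29), np.int64(71))
```

```bash
python3 - <<'E'
from h import *
z=np.load('side0.npz');p=ctrl.camera_params('side')
P0=cloud(z['d'],*[np.array(p[k]) for k in('K','dist','cam_to_world')])
im,d,K,D,C=cam('side'); P1=cloud(d,K,D,C)
print(binlean(P0),binlean(P1))
for P in(P0,P1):
    q=P-H;bx,bz=lean(-.3);B=np.c_[q@bx,q@ey,q@bz]
    s=(abs(B[:,0]+.008)<.006)&(abs(B[:,1])<.078)&(B[:,2]>.03)&(B[:,2]<.085)&(abs(B[:,1])>.02); print(s.sum(),np.polyfit(B[s][:,2],B[s][:,0],1).round(4))
E
```

```text
(np.float64(-0.29), np.int64(1519)) (np.float64(-0.29), np.int64(1497))
774 [ 0.0032 -0.0087]
771 [-0.0014 -0.0084]
```

Shut exactly as at the start (within 0.005 rad).

```bash
python3 -c "
from bench import ctrl
print(ctrl.hand_in())"
```

```text
the job is handed in; nothing more can be done
None
```

I handed the job in after about 35 s of the 67 s: the offcut lies flat on the stop board, butted against the middle of the fence and square to within about 1°. The bin is fully shut again (within about 0.005 rad of its starting angle), the wedge and wax tin are unmoved, and the stain tin read the same from above though the side view missed it. My first try at opening the bin slipped when the arm neared its joint limits, with about 60–70 N at the wrist, so I regripped the knob and opened it fully. I can't rule out that this came near the 40 N pressing limit.

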